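# Set out the bench for a dissection practical

### The job

Get this place at the biology bench ready for the next student: stand the specimen jar to the left of the steel tray and the tall brown bottle to its right, each level with the middle of that end of the tray and with a gap of about 3 cm to it (left and right as seen from the robot's base, square to the tray). Set the large petri dish in the middle of the wooden stand and the small petri dish centred on top of the large one. Keep all four upright all the time, and leave the short brown bottle and the beaker where they are.

Things in the scene. Friction and masses are not known exactly. Their poses are not given: they have to be found in the camera images.
- jar_mid (a point): Specimen jar, loose: clear glass with brownish specimens inside and a flat white lid; a round cylinder 60 mm across and 80 mm tall (lid 58 mm across, the top 18 mm). Point: its centre, half-way up (40 mm above its underside), z up. About 0.2 kg.
- bottle_mid (a point): Tall brown bottle, loose: amber glass, paper label, black cap; 50 mm across and 100 mm tall, straight-sided up to 70 mm, then a shoulder and a narrow neck (cap 29 mm across). Point: its centre, half-way up (50 mm above its underside), z up. About 0.22 kg.
- large_dish_mid (a point): Large petri dish, closed, loose: a flat, pale, nearly clear glass disc with a dull filling, 26 mm high, flat lid 64 mm across (the lid's side covers the upper 14 mm; below it the dish is 58 mm across). Lid and dish are one piece. Point: its centre, half-way up (13 mm above its underside), z up. About 0.1 kg.
- small_dish_mid (a point): Small petri dish, closed, loose: as the large one but 24 mm high, lid 42 mm across (upper 13 mm; below it 36 mm across). Point: its centre, half-way up (12 mm above its underside), z up. About 0.05 kg.
- tray: Dissecting tray, fixed: shallow steel pan with a black floor, 130 mm (its x, away from the robot) by 180 mm (its y, its left as the robot sees it), 25 mm high. Origin: centre of its underside, on the table. It may be turned a few degrees.
- stand: Low square wooden stand, fixed: dark board 120 mm by 120 mm, its flat top 30 mm above the table. Origin: centre of its underside, on the table. It may be turned a few degrees.
- short_bottle_mid (a point): Short brown bottle, loose, not to be disturbed: amber, black cap, 36 mm across and 60 mm tall. Point: its centre, half-way up, z up.
- beaker_mid (a point): Small clear beaker, open and empty, loose, not to be disturbed: rim 52 mm across, 65 mm tall. Point: its centre, half-way up, z up.
There are look-alikes about, which are no part of the job. What is shaped like the part that bears large_dish_mid but green or orange is not meant.

How it is judged:
At the end, for the whole second after the job is handed in: Jar left (tray +y) and bottle right of the tray, on the table, within 15 mm in tray x and y of its middle line and a 30 mm gap; large dish on the stand within 15 mm of its centre; small dish on the large one within 10 mm of its centre; all upright within 8 degrees and at rest (y of jar_mid in the frame of tray between 0.135 and 0.165 m and x of jar_mid in the frame of tray between -0.015 and 0.015 m and height (world z) of jar_mid between 0.034 and 0.046 m and y of bottle_mid in the frame of tray between -0.16 and -0.13 m and x of bottle_mid in the frame of tray between -0.015 and 0.015 m and height (world z) of bottle_mid between 0.044 and 0.056 m and horizontal distance between large_dish_mid and stand below 0.015 m and height (world z) of large_dish_mid between 0.037 and 0.049 m and horizontal distance between small_dish_mid and large_dish_mid below 0.01 m and z of small_dish_mid in the frame of large_dish_mid between 0.019 and 0.031 m and angle between each of bottle_mid, jar_mid, large_dish_mid, small_dish_mid's own z axis and vertical below 0.15 rad and linear speed of each of bottle, jar, large_dish, small_dish below 0.01 m/s and angular speed of each of bottle, jar, large_dish, small_dish below 0.1 rad/s); the robot touches nothing.
It fails at once if one of the four things to be placed is tipped over (angle between any of bottle_mid, jar_mid, large_dish_mid, small_dish_mid's own z axis and vertical above 0.7 rad).
It fails at once if the short bottle is moved by more than 2 cm (distance of short_bottle_mid from where it was at the start of the episode above 0.02 m).
It fails at once if the beaker is moved by more than 2 cm (distance of beaker_mid from where it was at the start of the episode above 0.02 m).
It also fails if it takes over 112 s, if anything falls off the work surface, if the arm or the gripper's body presses on something with over 40 N, if the wrist force passes 120 N, or if a joint passes its speed limit or range.

### The arm

A 6-joint arm with a two-finger parallel gripper is mounted at the origin on the work surface. World frame = base frame: x ahead of the robot, y to its left, z up, the work surface at z = 0. Lengths are in m, angles in rad, forces in N, time in s.
With the tool pointing down it reaches from about 0.375 to 0.825 m from the base axis. Payload 5.5 kg.
Tool frame: the origin (TCP) lies midway between the tips of the shut fingers; the grasp point (between the pads) lies 19 mm behind it; z points along the fingers, y is the line along which they close (so a half turn about z gives the same grasp; the last joint's range is limited). The gripper opens to 85 mm and grips with 20 to 120 N. Pads are 22 mm wide; open, the fingers measure 114 mm over their backs; the gripper's body (76 mm by 85 mm) begins 54 mm behind the grasp point. The pads swing forward as they close: fully open they stand 13 mm farther back than shut.
Start: joints at [-1.11, 0.314, -0.047, 1.21, 0, 1.571], TCP at [0.267, -0.537, 0.231] pointing down, gripper open.
Joint ranges: [-2.67, 2.67], [-0.69, 1.73], [-1.03, 1.25], [-2.08, 2.16], [-1.42, 1.45], [-3.14, 3.14]. Speed limits (rad/s): [2.39, 2.39, 3.01, 3.14, 3.14, 3.14].

### API

Orientations are given as a unit quaternion [x, y, z, w].
In Python, from cell import ctrl gives the robot as it stands.
- The arm moves only by the tool arm_command, never from a script. Its argument "commands" is a list of rows, each a list of 6 numbers: the shift along the tool's x, y, z in mm, then the turn, a rotation vector about the tool's x, y, z in degrees. In form: [[dx, dy, dz, wx, wy, wz], ...]. A call has exactly 10 rows; each row is the pose to reach, as a shift and turn from the pose commanded when the call began, along the tool's axes at that moment; what a row does not reach only later rows make up. A row lasts 1/12 s, in which the tool goes at most 41.7 mm and 7.16 degrees, less where a joint would pass 70% of its speed; a pose out of reach is approached as far as the arm can. A call with a gripper value outside its range is refused whole. "claw" is the opening, from -1 (shut) to 1 (fully open), set as the call begins (left out, the last holds). The fingers move at their own pace and stop on an object; the grip force is fixed at half the most. Time passes only in rows, so rows that repeat a pose let the fingers close, or fill a call up. It gives the time, the measured TCP pose, the force, the opening and the grip force at its end, in the units of the state.
- ctrl.state(): the state, without advancing time (a new reading comes with each control period).
- ctrl.camera(name): name is "side" or "top"; returns the picture (384x512x3 uint8, red, green, blue); there is no depth.
- ctrl.get_calibration(name): a dict with "fov_y" (degrees; the focal length in pixels is half the picture's height over the tangent of half this angle, whatever the lens; pixels are square), "cx", "cy" (the principal point, pixels), "dist" ([k1, k2, p1, p2, k3] as OpenCV has them; the pictures are not rectified), "extrinsics" (4x4, takes a point from world to camera coordinates). Camera axes: x right, y down, z forward; pixel columns grow to the right and rows downward; lengths in m; the calibration is good to about 2 mm. A picture is of the moment at which its call begins. get_calibration takes no time and is no camera call.
- ctrl.job_done(): hands the job in; it is judged then, once.
The state is a dict: "clock": time; "joint_positions": joint angles; "joint_velocities": joint speeds; "joint_torque": joint torques, N m; "tcp_pos": TCP position; "ee_rot": TCP orientation; "ft_force": force on the tool from outside, world axes, zero at the start; "moment": the same for the moment, N m; "width": finger opening in m; "finger_force": force on a finger pad.
Only numpy, scipy, OpenCV 4.12 (cv2) and the standard library are available. Lean on these libraries where they do the work, as an engineer would, in place of code of your own. Each camera call takes 0.05 s, during which the arm holds its last target. There are 200 camera calls.

## Working session

There is one attempt and no reset: what is moved stays moved. The work goes in short steps, Python scripts to look and compute and a tool call to move; the robot and the scene stay as the last step left them, time stands still between calls to the robot, and variables do not carry over. Pictures are saved under pics/ and viewed, at most 16 in all, crops included, and the job is handed in when it is done.

Besides the shell and the picture viewer there is one more tool, called after "Call:" by a JSON object that holds its "op" and its "data", one argument or row to a line. arm_command: Moves the arm, as the interface text tells. Its arguments: {"type":"object","properties":{"commands":{"type":"array","items":{"type":"array","items":{"type":"number"}}},"claw":{"type":"number"}},"required":["commands"]}

```bash
mkdir -p pics; ls
python3 - <<'E'
from cell import ctrl
import cv2
for n in("top","side"):
    cv2.imwrite(f"pics/{n}0.png",cv2.resize(ctrl.camera(n)[:,:,::-1],(800,600)))
    c=ctrl.get_calibration(n);print(c)
s=ctrl.state();print(s["clock"],s["tcp_pos"],s["ee_rot"],s["width"])
E
```

```text
pics
{'fov_y': 42.45014727295204, 'cx': 248.06113386664842, 'cy': 194.26775285340344, 'dist': array([-0.06708811,  0.        ,  0.        ,  0.        ,  0.        ]), 'extrinsics': array([[ 1.34286863e-01, -9.90942300e-01,  6.29799936e-04,
        -5.35216493e-02],
       [-9.70408358e-01, -1.31632880e-01, -2.02436170e-01,
         4.73027746e-01],
       [ 2.00685466e-01,  2.65733551e-02, -9.79295257e-01,
         1.12282136e+00],
       [ 0.00000000e+00,  0.00000000e+00,  0.00000000e+00,
         1.00000000e+00]])}
{'fov_y': 47.97632535056634, 'cx': 256.790888310502, 'cy': 189.81124339819726, 'dist': array([-0.14931357,  0.        ,  0.        ,  0.        ,  0.        ]), 'extrinsics': array([[-0.81744249, -0.57600057, -0.00333598,  0.37469497],
       [-0.32567856,  0.46695455, -0.82212343,  0.21385681],
       [ 0.47510131, -0.67095216, -0.56929952,  0.69887824],
       [ 0.        ,  0.        ,  0.        ,  1.        ]])}
0.1 [ 0.26655915 -0.53695077  0.23050105] [ 9.73578147e-01  2.28352742e-01 -1.83583024e-04 -7.63847034e-04] 0.08519473053978728
```

View pics/top0.png

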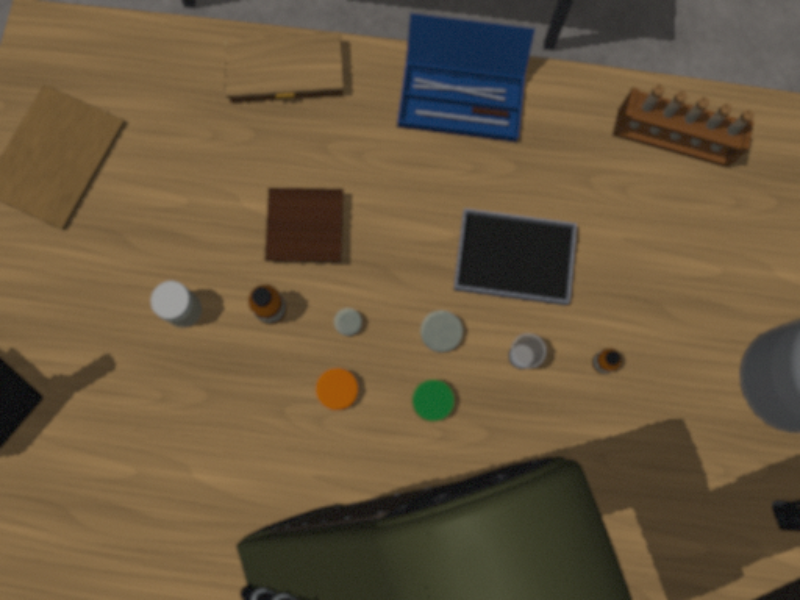

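View pics/side0.png

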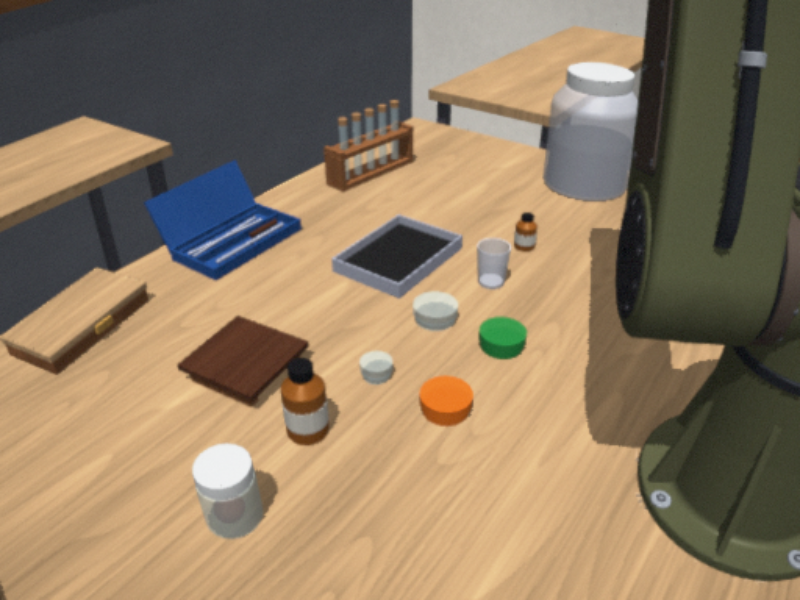

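The top view shows, at 800x600 scale: jar lid (171,300), tall bottle cap (263,296), small dish (348,320), large dish (442,330), beaker (530,350), short bottle (613,358). The stand corners run about (268,189) to (342,262), and the tray is at about (456..578, 211..302). The side view agrees.

```bash
cat > h.py <<'E'
from cell import ctrl
import numpy as np, cv2
from scipy.spatial.transform import Rotation as R
def world(name,uv,z,s=1.5625):
    c=ctrl.get_calibration(name);f=192/np.tan(np.radians(c["fov_y"]/2))
    K=np.array([[f,0,c["cx"]],[0,f,c["cy"]],[0,0,1]])
    p=(np.array(uv,float)+.5)/s-.5
    n=cv2.undistortPoints(p.reshape(-1,1,2),K,c["dist"]).reshape(-1,2)
    E=c["extrinsics"];o=-E[:3,:3].T@E[:3,3]
    d=np.c_[n,np.ones(len(n))]@E[:3,:3]
    return o[:2]+d[:,:2]*((z-o[2])/d[:,2])[:,None]
def pix(name,P,s=1.5625):
    c=ctrl.get_calibration(name);f=192/np.tan(np.radians(c["fov_y"]/2))
    K=np.array([[f,0,c["cx"]],[0,f,c["cy"]],[0,0,1]]);E=c["extrinsics"]
    p=cv2.projectPoints(np.array(P,float).reshape(-1,1,3),cv2.Rodrigues(E[:3,:3])[0],E[:3,3],K,c["dist"])[0].reshape(-1,2)
    return (p+.5)*s-.5
def go(x,y,z,yaw):
    "shift (mm, tool axes) and turn (deg about tool z) to put TCP at xyz, tool y axis at yaw deg in world (mod 180)"
    s=ctrl.state();r=R.from_quat(s["ee_rot"])
    d=r.inv().apply(np.array([x,y,z])-s["tcp_pos"])*1e3
    t=r.apply([0,1,0]);a=np.degrees(np.arctan2(t[1],t[0]))
    w=-(yaw-a); w=(w+90)%180-90
    print("shift",d.round(1),"turn",round(w,1),"yaw now",round(a,1),"q6",np.degrees(s["joint_positions"][5]).round(),"tilt",np.degrees(np.arccos(-r.apply([0,0,1])[2])).round(2))
E
python3 - <<'E'
from h import *
T=dict(jar=((171,300),.08),bot=((263,296),.1),small=((348,320),.024),large=((442,330),.026),beak=((531,348),.065),short=((613,358),.06))
S=dict(jar=((224,468),.08),bot=((300,368),.1),small=((377,360),.024),large=((436,304),.026),beak=((493,245),.065),short=((527,217),.06))
for k in T: print(k,world("top",[T[k][0]],T[k][1]).round(4),world("side",[S[k][0]],S[k][1]).round(4))
t=world("top",[(465,211),(578,224),(570,302),(456,290)],.025);b=world("top",[(268,189),(342,189),(342,262),(265,262)],.03)
ts=world("side",[(400,218),(462,242),(399,291),(335,261)],.025);bs=world("side",[(240,318),(308,349),(252,398),(180,363)],.03)
for q in(t,ts,b,bs):print(q.round(3).tolist(),q.mean(0).round(4),np.linalg.norm(q-np.roll(q,-1,0),axis=1).round(3))
# crop detail
im=ctrl.camera("top");cv2.imwrite("pics/t1.png",cv2.resize(im[110:250,90:410,::-1],(800,350),interpolation=cv2.INTER_CUBIC))
E
```

```text
jar [[0.4319 0.3293]] [[0.4305 0.3347]]
bot [[0.4525 0.1905]] [[0.4524 0.1981]]
small [[0.4474 0.0687]] [[0.4482 0.0681]]
large [[ 0.451  -0.0768]] [[ 0.452  -0.0754]]
beak [[ 0.4348 -0.2089]] [[ 0.4356 -0.2062]]
short [[ 0.437 -0.333]] [[ 0.4376 -0.3261]]
[[0.646, -0.09], [0.65, -0.271], [0.522, -0.269], [0.517, -0.091]] [ 0.5836 -0.1802] [0.181 0.128 0.178 0.13 ]
[[0.643, -0.257], [0.512, -0.248], [0.514, -0.073], [0.644, -0.084]] [ 0.5785 -0.1657] [0.131 0.174 0.13  0.173]
[[0.639, 0.226], [0.655, 0.108], [0.536, 0.091], [0.52, 0.21]] [0.5875 0.1587] [0.118 0.12  0.12  0.12 ]
[[0.651, 0.111], [0.529, 0.107], [0.523, 0.215], [0.644, 0.223]] [0.5868 0.1641] [0.122 0.108 0.122 0.112]
```

View pics/t1.png

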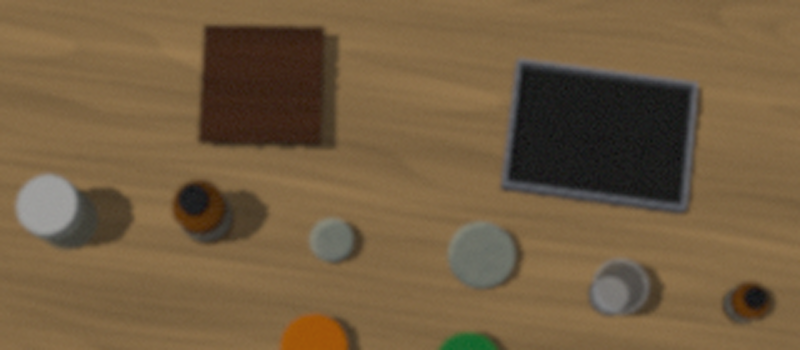

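The crop confirms the layout: stand top about (205..323, 27..145), tray (502..697, 62..210) at 2.5x scale. Top and side estimates disagree by 5–14 mm, so I'll overlay the model outlines.

```bash
cat > ov.py <<'E'
from h import *
def circ(x,y,z,r): a=np.linspace(0,2*np.pi,40);return np.c_[x+r*np.cos(a),y+r*np.sin(a),0*a+z]
def rect(x,y,z,a,b,t): c,s=np.cos(np.radians(t)),np.sin(np.radians(t));return np.array([[x+c*u-s*v,y+s*u+c*v,z] for u,v in((a,b),(a,-b),(-a,-b),(-a,b),(a,b))])
def overlay(name,fn,curves,box,s):
    im=ctrl.camera(name)[:,:,::-1];x0,y0,x1,y1=box
    im=cv2.resize(np.ascontiguousarray(im[y0:y1,x0:x1]),None,fx=s,fy=s,interpolation=cv2.INTER_CUBIC)
    for P in curves:
        p=pix(name,P,1.0)-[x0,y0];p=(p+.5)*s-.5
        cv2.polylines(im,[np.round(p*8).astype(np.int32)],False,(255,255,0),1,cv2.LINE_AA,3)
    cv2.imwrite(fn,im)
E
python3 - <<'E'
from ov import *
C=[circ(.432,.3293,.08,.029),circ(.432,.3293,0,.03),circ(.4525,.1905,.1,.0145),circ(.4525,.1905,.0,.025),circ(.4474,.0687,.024,.021),circ(.451,-.0768,.026,.032),rect(.5836,-.1802,.025,.065,.09,1.2),rect(.5836,-.1802,.0,.065,.09,1.2),rect(.5875,.1587,.03,.06,.06,-7.6),circ(.4348,-.2089,.065,.026),circ(.437,-.333,0,.018)]
overlay("top","pics/t2.png",C,(90,110,410,260),2.5)
overlay("side","pics/s2.png",C,(100,120,360,350),2.6)
E
```

```text
(no output)
```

View pics/t2.png

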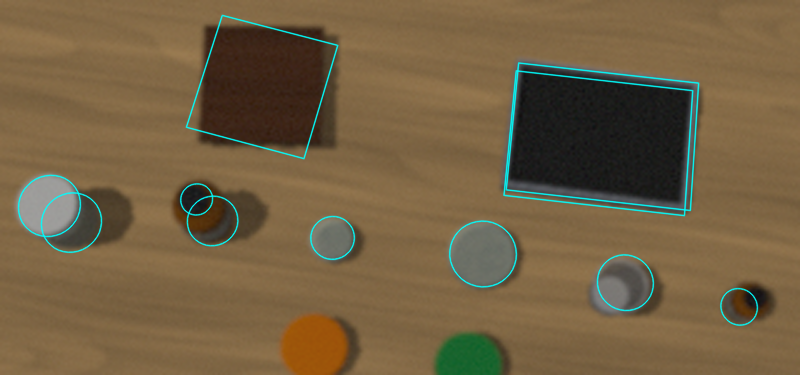

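View pics/s2.png

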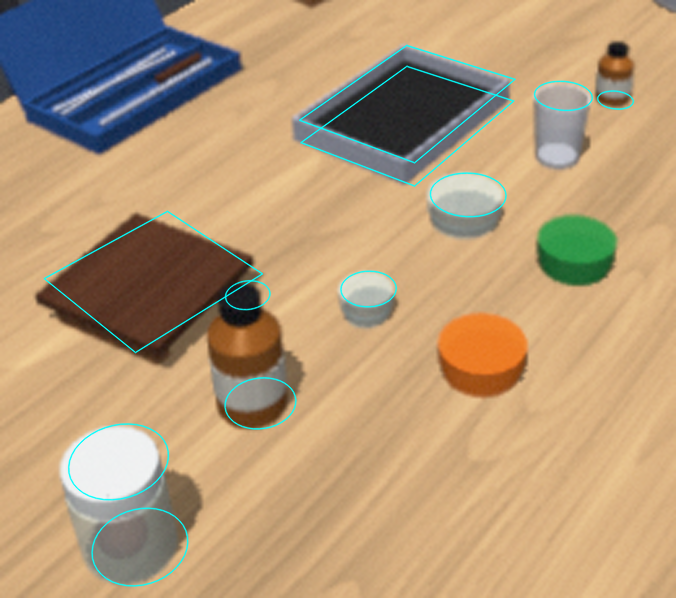

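Top overlay: discs and tray fit, with the bottle cap about 3 px off; I had the stand's turn sign wrong, it is +7.6°. Side overlay: offsets are only a few px, so I'll use the means of both views and head for the tall bottle.

Run:
```python
from h import *
go(.4525,.195,.22,0)
go(.42,-.15,.22,-30)
```

```text
shift [ 492.  -573.2   11.3] turn -63.6 yaw now -63.6 q6 90.0 tilt 0.05
shift [ 309.5 -278.6   11.1] turn -33.6 yaw now -63.6 q6 90.0 tilt 0.05
```

Call:
{"op": "arm_command", "data": {
  "commands": [
    [31,-28,1,0,0,-3.4],
    [62,-56,2,0,0,-6.8],
    [93,-84,3,0,0,-10.2],
    [124,-112,4,0,0,-13.6],
    [155,-140,5,0,0,-17],
    [186,-168,6,0,0,-20.4],
    [217,-196,7,0,0,-23.8],
    [248,-224,8,0,0,-27.2],
    [279,-252,9,0,0,-30.6],
    [310,-279,11,0,0,-34]
  ],
  "claw": 1
}}

```text
clock: 1.08
tcp_pos: [0.4205, -0.1483, 0.2206]
ee_rot: [0.864, 0.504, 0.0, 0.0]
ft_force: [1.0, -0.4, -0.5]
width: 0.0852
finger_force: 0.0
```

Run:
```python
from h import *
print(ctrl.state()["tcp_pos"]);go(.4525,.195,.22,0)
```

```text
[ 0.42045332 -0.14828975  0.22064604]
shift [ 314.7 -140.9    0.6] turn -29.5 yaw now -29.5 q6 100.0 tilt 0.05
```

Call:
{"op": "arm_command", "data": {
  "commands": [
    [35,-16,0,0,0,-3.3],
    [70,-32,0,0,0,-6.6],
    [105,-47,0,0,0,-9.9],
    [140,-63,0,0,0,-13.2],
    [175,-78,0,0,0,-16.5],
    [210,-94,0,0,0,-19.8],
    [245,-110,0,0,0,-23.1],
    [280,-125,0,0,0,-26.4],
    [315,-141,1,0,0,-29.5],
    [315,-141,1,0,0,-29.5]
  ]
}}

```text
clock: 1.92
tcp_pos: [0.4536, 0.1993, 0.2192]
ee_rot: [0.705, 0.709, 0.001, -0.001]
ft_force: [-0.6, -0.4, -0.3]
width: 0.0853
finger_force: 0.0
```

Run:
```python
from h import *
print(ctrl.state()["tcp_pos"]);go(.4525,.195,.036,0)
```

```text
[0.45362716 0.19925119 0.21920161]
shift [ -4.8  -1.3 183.2] turn 0.4 yaw now 0.4 q6 113.0 tilt 0.19
```

Call:
{"op": "arm_command", "data": {
  "commands": [
    [-4,-1,25,0,0,0],
    [-4,-1,50,0,0,0],
    [-4,-1,75,0,0,0],
    [-4,-1,100,0,0,0],
    [-4,-1,120,0,0,0],
    [-4,-1,138,0,0,0],
    [-4,-1,155,0,0,0],
    [-4,-1,170,0,0,0],
    [-4,-1,183,0,0,0],
    [-4,-1,183,0,0,0]
  ]
}}

```text
clock: 2.75
tcp_pos: [0.4501, 0.1881, 0.034]
ee_rot: [0.708, 0.706, -0.002, -0.001]
ft_force: [-0.7, -0.7, 0.4]
width: 0.0853
finger_force: 0.0
```

Call:
{"op": "arm_command", "data": {
  "commands": [
    [0,0,0,0,0,0],
    [0,0,0,0,0,0],
    [0,0,0,0,0,0],
    [0,0,0,0,0,0],
    [0,0,0,0,0,0],
    [0,0,0,0,0,0],
    [0,0,0,0,0,0],
    [0,0,0,0,0,0],
    [0,0,0,0,0,0],
    [0,0,0,0,0,0]
  ],
  "claw": -1
}}

```text
clock: 3.58
tcp_pos: [0.4532, 0.1897, 0.0378]
ee_rot: [0.708, 0.706, 0.001, 0.001]
ft_force: [-1.8, -1.2, 6.2]
width: 0.0481
finger_force: 62.3
```

Run:
```python
from ov import *
s=ctrl.state();print(s["tcp_pos"],s["ft_force"])
go(.4525,.195,.036,0);go(.587,-.323,.18,0)
x,y,_=s["tcp_pos"]
overlay("side","pics/s3.png",[circ(x,y,0,.025),circ(x,y,.1,.0145)],(100,150,300,350),2.5)
```

```text
[0.4531762  0.18965682 0.03779064] [-1.79702578 -1.19809594  6.15571977]
shift [ 5.3 -0.7  1.8] turn -0.1 yaw now -0.1 q6 113.0 tilt 0.13
shift [-512.3  135.  -142.3] turn -0.1 yaw now -0.1 q6 113.0 tilt 0.13
```

View pics/s3.png

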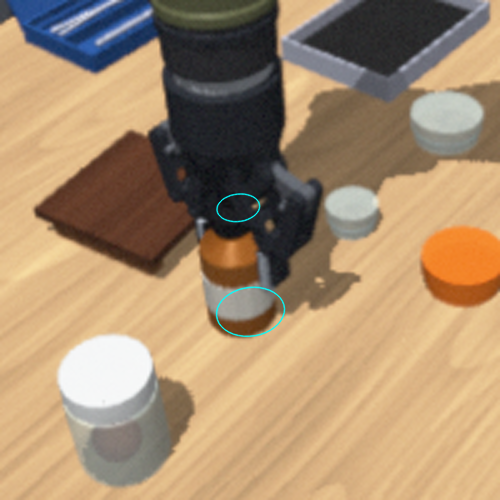

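The bottle sits about 6–7 mm to +y of the gripper (base at (243,308) in the crop, against an expected (250,311)). I'll regrasp it centred.

Call:
{"op": "arm_command", "data": {
  "commands": [
    [0,0,0,0,0,0],
    [0,0,0,0,0,0],
    [0,0,0,0,0,0],
    [0,0,0,0,0,0],
    [0,0,0,0,0,0],
    [2,0,0,0,0,0],
    [4,0,0,0,0,0],
    [6,0,0,0,0,0],
    [6,0,0,0,0,0],
    [6,0,0,0,0,0]
  ],
  "claw": 1
}}

```text
clock: 4.47
tcp_pos: [0.4522, 0.1955, 0.0363]
ee_rot: [0.708, 0.707, -0.0, 0.0]
ft_force: [0.2, -0.2, -0.5]
width: 0.0853
finger_force: 0.0
```

Call:
{"op": "arm_command", "data": {
  "commands": [
    [0,0,0,0,0,0],
    [0,0,0,0,0,0],
    [0,0,0,0,0,0],
    [0,0,0,0,0,0],
    [0,0,0,0,0,0],
    [0,0,0,0,0,0],
    [0,0,0,0,0,0],
    [0,0,0,0,0,0],
    [0,0,0,0,0,0],
    [0,0,0,0,0,0]
  ],
  "claw": -1
}}

```text
clock: 5.3
tcp_pos: [0.4524, 0.1954, 0.0367]
ee_rot: [0.708, 0.706, 0.0, 0.0]
ft_force: [-0.8, -1.3, 6.2]
width: 0.0484
finger_force: 61.6
```

Call:
{"op": "arm_command", "data": {
  "commands": [
    [0,0,-6,0,0,0],
    [0,0,-18,0,0,0],
    [0,0,-32,0,0,0],
    [0,0,-50,0,0,0],
    [0,0,-70,0,0,0],
    [0,0,-90,0,0,0],
    [0,0,-110,0,0,0],
    [0,0,-125,0,0,0],
    [0,0,-130,0,0,0],
    [0,0,-130,0,0,0]
  ]
}}

```text
clock: 6.13
tcp_pos: [0.453, 0.1957, 0.1675]
ee_rot: [0.708, 0.706, 0.001, 0.0]
ft_force: [0.3, 0.4, -2.5]
width: 0.0486
finger_force: 62.2
```

Run:
```python
from ov import *
go(.587,-.323,.167,0)
```

```text
shift [-5.184e+02  1.349e+02  3.000e-01] turn -0.1 yaw now -0.1 q6 113.0 tilt 0.13
```

Call:
{"op": "arm_command", "data": {
  "commands": [
    [-15,4,0,0,0,0],
    [-40,11,0,0,0,0],
    [-70,18,0,0,0,0],
    [-100,26,0,0,0,0],
    [-130,34,0,0,0,0],
    [-160,42,0,0,0,0],
    [-190,50,0,0,0,0],
    [-220,58,0,0,0,0],
    [-250,66,0,0,0,0],
    [-280,73,0,0,0,0]
  ]
}}

```text
clock: 6.97
tcp_pos: [0.5239, -0.0862, 0.1647]
ee_rot: [0.708, 0.706, -0.001, -0.001]
ft_force: [0.9, -0.1, -2.1]
width: 0.0484
finger_force: 62.2
```

Call:
{"op": "arm_command", "data": {
  "commands": [
    [-30,8,0,0,0,0],
    [-60,16,0,0,0,0],
    [-90,24,0,0,0,0],
    [-120,32,0,0,0,0],
    [-150,40,0,0,0,0],
    [-180,47,0,0,0,0],
    [-210,54,0,0,0,0],
    [-228,59,0,0,0,0],
    [-238,62,0,0,0,0],
    [-238,62,0,0,0,0]
  ]
}}

```text
clock: 7.8
tcp_pos: [0.5858, -0.3245, 0.1643]
ee_rot: [0.708, 0.706, -0.0, -0.001]
ft_force: [-0.5, 0.2, -1.9]
width: 0.0481
finger_force: 62.3
```

Run:
```python
from ov import *
go(.587,-.323,.038,0)
x,y=.584,-.178
C=[rect(x,y,.025,.065,.09,1.2),rect(x,y,0,.065,.09,1.2),rect(.587,.161,.03,.06,.06,7.6)]
a=ctrl.state()["tcp_pos"]
overlay("side","pics/s4.png",C+[circ(*a[:2],a[2]-.037,.025)],(100,90,350,290),3)
overlay("top","pics/t4.png",C+[circ(*a[:2],0,.025)],(150,110,410,230),3)
a=cv2.imread("pics/s4.png");b=cv2.imread("pics/t4.png")
```

```text
shift [  1.4   1.4 126.3] turn -0.2 yaw now -0.2 q6 61.0 tilt 0.11
```

View pics/s4.png

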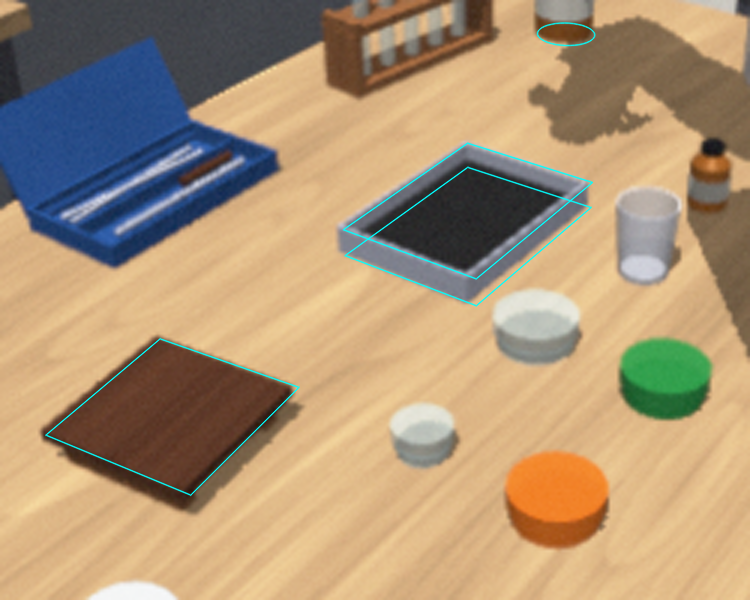

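View pics/t4.png

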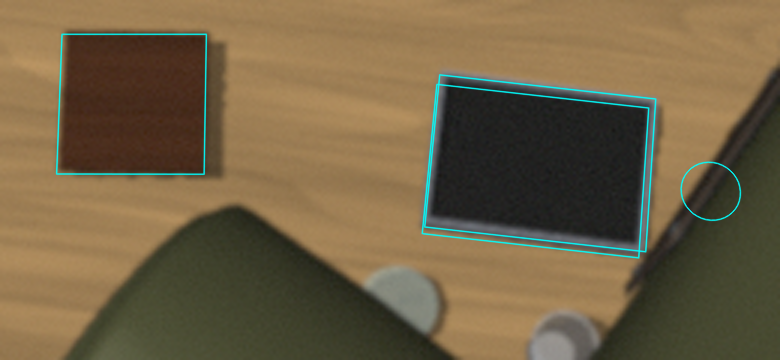

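Stand outline matches in both views. The tray is about 2–3 mm further to +x/+y than modelled, so I take it as (0.587, -0.176). The bottle is held upright over its spot.

Call:
{"op": "arm_command", "data": {
  "commands": [
    [3,4,20,0,0,0],
    [3,4,42,0,0,0],
    [3,4,64,0,0,0],
    [3,4,84,0,0,0],
    [3,4,100,0,0,0],
    [3,4,110,0,0,0],
    [3,4,116,0,0,0],
    [3,4,120,0,0,0],
    [3,4,122,0,0,0],
    [3,4,122,0,0,0]
  ]
}}

```text
clock: 8.73
tcp_pos: [0.5906, -0.3198, 0.0448]
ee_rot: [0.708, 0.707, 0.0, 0.0]
ft_force: [-0.1, -0.0, -2.7]
width: 0.0483
finger_force: 62.3
```

Run:
```python
from ov import *
go(.590,-.321,.0367,0);print(ctrl.state()["ft_force"])
```

```text
shift [-1.2 -0.6  8.1] turn -0.1 yaw now -0.1 q6 62.0 tilt 0.04
[-0.08805772 -0.03688395 -2.7270152 ]
```

Lower the last 7 mm slowly, then open and retreat. Opening also moves the pads back 13 mm, which is harmless.

Call:
{"op": "arm_command", "data": {
  "commands": [
    [0,0,1,0,0,0],
    [0,0,2,0,0,0],
    [0,0,3,0,0,0],
    [0,0,4,0,0,0],
    [0,0,5,0,0,0],
    [0,0,6,0,0,0],
    [0,0,7,0,0,0],
    [0,0,7.5,0,0,0],
    [0,0,7.5,0,0,0],
    [0,0,7.5,0,0,0]
  ]
}}

```text
clock: 9.57
tcp_pos: [0.5902, -0.3199, 0.0368]
ee_rot: [0.708, 0.706, -0.0, -0.0]
ft_force: [-0.2, -0.6, -0.3]
width: 0.0481
finger_force: 62.3
```

Call:
{"op": "arm_command", "data": {
  "commands": [
    [0,0,0,0,0,0],
    [0,0,0,0,0,0],
    [0,0,0,0,0,0],
    [0,0,0,0,0,0],
    [0,0,0,0,0,0],
    [0,0,0,0,0,0],
    [0,0,0,0,0,0],
    [0,0,0,0,0,0],
    [0,0,0,0,0,0],
    [0,0,0,0,0,0]
  ],
  "claw": 1
}}

```text
clock: 10.4
tcp_pos: [0.5903, -0.3199, 0.0368]
ee_rot: [0.708, 0.706, -0.0, 0.0]
ft_force: [0.4, -0.3, 0.5]
width: 0.0857
finger_force: 0.0
```

Call:
{"op": "arm_command", "data": {
  "commands": [
    [0,0,-8,0,0,0],
    [0,0,-20,0,0,0],
    [0,0,-40,0,0,0],
    [0,0,-60,0,0,0],
    [0,0,-80,0,0,0],
    [0,0,-100,0,0,0],
    [0,0,-120,0,0,0],
    [0,0,-140,0,0,0],
    [0,0,-150,0,0,0],
    [0,0,-150,0,0,0]
  ]
}}

```text
clock: 11.23
tcp_pos: [0.592, -0.3209, 0.1909]
ee_rot: [0.708, 0.706, 0.001, 0.003]
ft_force: [0.1, 0.8, 0.4]
width: 0.0856
finger_force: 0.0
```

Run:
```python
from ov import *
go(.431,.333,.185,0)
```

```text
shift [ 653.6 -162.2    3.2] turn -0.1 yaw now -0.1 q6 62.0 tilt 0.35
```

Call:
{"op": "arm_command", "data": {
  "commands": [
    [33,-8,0,0,0,0],
    [66,-16,0,0,0,0],
    [99,-24,0,0,0,0],
    [132,-32,0,0,0,0],
    [165,-40,0,0,0,0],
    [198,-48,0,0,0,0],
    [231,-56,0,0,0,0],
    [264,-64,0,0,0,0],
    [297,-72,0,0,0,0],
    [330,-80,0,0,0,0]
  ]
}}

```text
clock: 12.07
tcp_pos: [0.5095, 0.0117, 0.1859]
ee_rot: [0.708, 0.706, -0.0, -0.0]
ft_force: [-0.5, -0.0, 0.4]
width: 0.0854
finger_force: 0.0
```

Call:
{"op": "arm_command", "data": {
  "commands": [
    [36,-9,0,0,0,0],
    [72,-18,0,0,0,0],
    [108,-27,0,0,0,0],
    [144,-36,0,0,0,0],
    [180,-45,0,0,0,0],
    [216,-54,0,0,0,0],
    [252,-63,0,0,0,0],
    [288,-72,0,0,0,0],
    [314,-80,0,0,0,0],
    [325,-82,0,0,0,0]
  ]
}}

```text
clock: 12.9
tcp_pos: [0.4276, 0.3383, 0.1859]
ee_rot: [0.706, 0.708, -0.0, -0.001]
ft_force: [0.4, -0.3, 0.3]
width: 0.0849
finger_force: 0.0
```

Call:
{"op": "arm_command", "data": {
  "commands": [
    [0,0,10,0,0,0],
    [0,0,20,0,0,0],
    [0,0,30,0,0,0],
    [0,0,40,0,0,0],
    [0,0,50,0,0,0],
    [0,0,60,0,0,0],
    [0,0,65,0,0,0],
    [0,0,65,0,0,0],
    [0,0,65,0,0,0],
    [0,0,65,0,0,0]
  ]
}}

```text
clock: 13.73
tcp_pos: [0.4298, 0.3356, 0.1223]
ee_rot: [0.708, 0.706, 0.0, 0.0]
ft_force: [-0.3, 0.1, -0.6]
width: 0.0852
finger_force: 0.0
```

Run:
```python
from ov import *
go(.431,.334,.024,0)
x,y=.431,.334
C=[circ(x,y,.08,.029),circ(x,y,0,.03)]
overlay("side","pics/s5.png",C,(80,230,250,370),3)
```

```text
shift [-1.6  1.1 98.3] turn -0.1 yaw now -0.1 q6 128.0 tilt 0.05
```

View pics/s5.png

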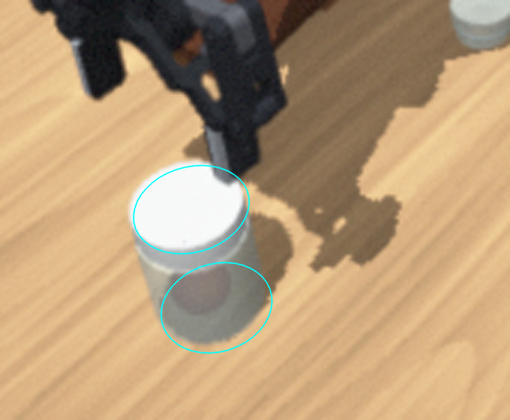

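Lid outline fits within about 3 px, with the jar a touch to +x/+y, so I'll descend at about (0.432, 0.336).

Call:
{"op": "arm_command", "data": {
  "commands": [
    [0,2,12,0,0,0],
    [0,2,24,0,0,0],
    [0,2,36,0,0,0],
    [0,2,48,0,0,0],
    [0,2,60,0,0,0],
    [0,2,72,0,0,0],
    [0,2,84,0,0,0],
    [0,2,94,0,0,0],
    [0,2,98,0,0,0],
    [0,2,98,0,0,0]
  ]
}}

```text
clock: 14.62
tcp_pos: [0.431, 0.3351, 0.0232]
ee_rot: [0.708, 0.707, -0.001, -0.0]
ft_force: [-0.4, -0.5, 0.8]
width: 0.0855
finger_force: 0.0
```

Call:
{"op": "arm_command", "data": {
  "commands": [
    [0,0,0,0,0,0],
    [0,0,0,0,0,0],
    [0,0,0,0,0,0],
    [0,0,0,0,0,0],
    [0,0,0,0,0,0],
    [0,0,0,0,0,0],
    [0,0,0,0,0,0],
    [0,0,0,0,0,0],
    [0,0,0,0,0,0],
    [0,0,0,0,0,0]
  ],
  "claw": -1
}}

```text
clock: 15.45
tcp_pos: [0.4323, 0.336, 0.0252]
ee_rot: [0.708, 0.706, 0.001, 0.0]
ft_force: [-0.3, -0.9, 5.6]
width: 0.0586
finger_force: 64.4
```

Call:
{"op": "arm_command", "data": {
  "commands": [
    [0,0,-6,0,0,0],
    [0,0,-18,0,0,0],
    [0,0,-32,0,0,0],
    [0,0,-50,0,0,0],
    [0,0,-70,0,0,0],
    [0,0,-90,0,0,0],
    [0,0,-110,0,0,0],
    [0,0,-125,0,0,0],
    [0,0,-130,0,0,0],
    [0,0,-130,0,0,0]
  ]
}}

```text
clock: 16.28
tcp_pos: [0.4322, 0.336, 0.1555]
ee_rot: [0.708, 0.706, 0.001, 0.0]
ft_force: [-0.2, -0.4, -1.6]
width: 0.0586
finger_force: 64.6
```

Run:
```python
from ov import *
go(.584,-.026,.15,0)
a=ctrl.state()["tcp_pos"]
x,y,z=a
overlay("side","pics/s6.png",[circ(x,y,z-.0245,.03),circ(x,y,z-.0245+.08,.029)],(80,180,250,330),3)
```

```text
shift [-361.8  152.4    5.2] turn -0.1 yaw now -0.1 q6 128.0 tilt 0.17
```

View pics/s6.png

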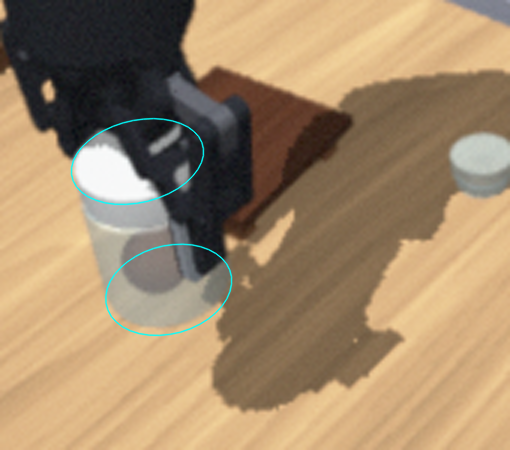

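Jar is held upright and centred. Carrying it to the left of the tray.

Call:
{"op": "arm_command", "data": {
  "commands": [
    [-10,4,0,0,0,0],
    [-32,14,0,0,0,0],
    [-57,24,0,0,0,0],
    [-83,35,0,0,0,0],
    [-109,46,0,0,0,0],
    [-135,57,0,0,0,0],
    [-161,68,0,0,0,0],
    [-187,79,0,0,0,0],
    [-213,90,0,0,0,0],
    [-239,101,0,0,0,0]
  ]
}}

```text
clock: 17.17
tcp_pos: [0.5312, 0.0939, 0.1523]
ee_rot: [0.708, 0.706, -0.001, -0.001]
ft_force: [1.2, -0.4, -1.0]
width: 0.0586
finger_force: 64.6
```

Call:
{"op": "arm_command", "data": {
  "commands": [
    [-26,11,0,0,0,0],
    [-52,22,0,0,0,0],
    [-78,32,0,0,0,0],
    [-100,42,0,0,0,0],
    [-115,48,5,0,0,0],
    [-123,52,20,0,0,0],
    [-123,52,40,0,0,0],
    [-123,52,60,0,0,0],
    [-123,52,75,0,0,0],
    [-123,52,80,0,0,0]
  ]
}}

```text
clock: 18.0
tcp_pos: [0.5803, -0.0277, 0.0697]
ee_rot: [0.708, 0.706, -0.002, -0.002]
ft_force: [-0.9, -0.3, -2.8]
width: 0.0584
finger_force: 64.6
```

Run:
```python
from ov import *
go(.584,-.026,.0255,0)
```

```text
shift [ 1.7  4.  44.1] turn -0.1 yaw now -0.1 q6 87.0 tilt 0.39
```

Call:
{"op": "arm_command", "data": {
  "commands": [
    [0,0,10,0,0,0],
    [0,0,20,0,0,0],
    [0,0,30,0,0,0],
    [0,0,37,0,0,0],
    [0,0,40,0,0,0],
    [0,0,42,0,0,0],
    [0,0,43,0,0,0],
    [0,0,44,0,0,0],
    [0,0,44,0,0,0],
    [0,0,44,0,0,0]
  ]
}}

```text
clock: 18.83
tcp_pos: [0.5841, -0.0269, 0.0302]
ee_rot: [0.708, 0.707, 0.0, 0.0]
ft_force: [-0.0, -0.4, -1.7]
width: 0.0587
finger_force: 64.6
```

Call:
{"op": "arm_command", "data": {
  "commands": [
    [0,0,1,0,0,0],
    [0,0,2,0,0,0],
    [0,0,3,0,0,0],
    [0,0,4,0,0,0],
    [0,0,4.7,0,0,0],
    [0,0,4.7,0,0,0],
    [0,0,4.7,0,0,0],
    [0,0,4.7,0,0,0],
    [0,0,4.7,0,0,0],
    [0,0,4.7,0,0,0]
  ]
}}

```text
clock: 19.67
tcp_pos: [0.5837, -0.0269, 0.0253]
ee_rot: [0.708, 0.706, -0.0, -0.0]
ft_force: [-2.1, -0.4, 2.3]
width: 0.0583
finger_force: 64.8
```

Call:
{"op": "arm_command", "data": {
  "commands": [
    [0,0,0,0,0,0],
    [0,0,0,0,0,0],
    [0,0,0,0,0,0],
    [0,0,0,0,0,0],
    [0,0,0,0,0,0],
    [0,0,0,0,0,0],
    [0,0,0,0,0,0],
    [0,0,0,0,0,0],
    [0,0,0,0,0,0],
    [0,0,0,0,0,0]
  ],
  "claw": 1
}}

```text
clock: 20.5
tcp_pos: [0.5838, -0.0269, 0.0251]
ee_rot: [0.708, 0.707, 0.0, 0.0]
ft_force: [-1.0, -0.9, -0.0]
width: 0.0854
finger_force: 0.0
```

Call:
{"op": "arm_command", "data": {
  "commands": [
    [0,0,-8,0,0,0],
    [0,0,-20,0,0,0],
    [0,0,-40,0,0,0],
    [0,0,-60,0,0,0],
    [0,0,-80,0,0,0],
    [0,0,-100,0,0,0],
    [0,0,-120,0,0,0],
    [0,0,-140,0,0,0],
    [0,0,-150,0,0,0],
    [0,0,-150,0,0,0]
  ]
}}

```text
clock: 21.33
tcp_pos: [0.5858, -0.027, 0.1788]
ee_rot: [0.708, 0.706, 0.002, 0.002]
ft_force: [-0.5, 0.2, 0.0]
width: 0.0854
finger_force: 0.0
```

Run:
```python
from ov import *
go(.4515,-.076,.12,90)
```

```text
shift [ -49.3 -134.6   58. ] turn 89.9 yaw now -0.1 q6 87.0 tilt 0.33
```

Call:
{"op": "arm_command", "data": {
  "commands": [
    [-5,-14,0,0,0,-6.5],
    [-10,-28,0,0,0,-13],
    [-15,-42,0,0,0,-19.5],
    [-20,-56,0,0,0,-26],
    [-25,-70,0,0,0,-32.5],
    [-30,-84,0,0,0,-39],
    [-35,-98,0,0,0,-45.5],
    [-40,-112,0,0,0,-52],
    [-45,-126,0,0,0,-58.5],
    [-49,-133,0,0,0,-65]
  ]
}}

```text
clock: 22.17
tcp_pos: [0.4483, -0.0757, 0.1741]
ee_rot: [0.215, 0.977, -0.0, -0.001]
ft_force: [-0.1, 0.5, -0.3]
width: 0.0852
finger_force: 0.0
```

Call:
{"op": "arm_command", "data": {
  "commands": [
    [0,0,0,0,0,-6.5],
    [0,0,10,0,0,-13],
    [0,0,20,0,0,-19],
    [0,0,30,0,0,-25],
    [0,0,40,0,0,-25],
    [0,0,50,0,0,-25],
    [0,0,60,0,0,-25],
    [0,0,65,0,0,-25],
    [0,0,65,0,0,-25],
    [0,0,65,0,0,-25]
  ]
}}

```text
clock: 23.0
tcp_pos: [0.4505, -0.0756, 0.1098]
ee_rot: [0.001, 1.0, 0.0, -0.0]
ft_force: [-0.5, 0.3, -0.3]
width: 0.0853
finger_force: 0.0
```

Run:
```python
from ov import *
print(ctrl.state()["tcp_pos"]);go(.4515,-.076,.0,90)
```

```text
[ 0.45047485 -0.07559527  0.10984286]
shift [ -1.1  -0.4 109.8] turn -0.1 yaw now 89.9 q6 -9.0 tilt 0.04
```

Call:
{"op": "arm_command", "data": {
  "commands": [
    [-1,0,15,0,0,0],
    [-1,0,30,0,0,0],
    [-1,0,45,0,0,0],
    [-1,0,60,0,0,0],
    [-1,0,75,0,0,0],
    [-1,0,88,0,0,0],
    [-1,0,97,0,0,0],
    [-1,0,103,0,0,0],
    [-1,0,106,0,0,0],
    [-1,0,106,0,0,0]
  ]
}}

```text
clock: 23.83
tcp_pos: [0.4518, -0.0757, 0.004]
ee_rot: [0.001, 1.0, 0.0, -0.0]
ft_force: [-0.5, 0.2, -0.4]
width: 0.0858
finger_force: 0.0
```

Call:
{"op": "arm_command", "data": {
  "commands": [
    [0,0,0,0,0,0],
    [0,0,0,0,0,0],
    [0,0,0,0,0,0],
    [0,0,0,0,0,0],
    [0,0,0,0,0,0],
    [0,0,0,0,0,0],
    [0,0,0,0,0,0],
    [0,0,0,0,0,0],
    [0,0,0,0,0,0],
    [0,0,0,0,0,0]
  ],
  "claw": -1
}}

```text
clock: 24.67
tcp_pos: [0.4525, -0.0756, 0.0054]
ee_rot: [0.001, 1.0, 0.0, 0.001]
ft_force: [-1.3, 0.1, 8.6]
width: 0.0619
finger_force: 63.5
```

Call:
{"op": "arm_command", "data": {
  "commands": [
    [0,0,-5,0,0,0],
    [0,0,-13,0,0,0],
    [0,0,-24,0,0,0],
    [0,0,-38,0,0,0],
    [0,0,-52,0,0,0],
    [0,0,-66,0,0,0],
    [0,0,-80,0,0,0],
    [0,0,-94,0,0,0],
    [0,0,-100,0,0,0],
    [0,0,-100,0,0,0]
  ]
}}

```text
clock: 25.5
tcp_pos: [0.4532, -0.0759, 0.1061]
ee_rot: [0.001, 1.0, -0.0, 0.002]
ft_force: [0.4, -0.2, -0.8]
width: 0.062
finger_force: 65.2
```

Run:
```python
from ov import *
go(.587,.161,.1,90)
x,y,z=ctrl.state()["tcp_pos"]
overlay("side","pics/s7.png",[circ(x,y,z-.003,.029),circ(x,y,z-.003+.026,.032)],(150,80,380,260),3)
```

```text
shift [-133.4  237.1    6.4] turn -0.1 yaw now 89.9 q6 -9.0 tilt 0.2
```

View pics/s7.png

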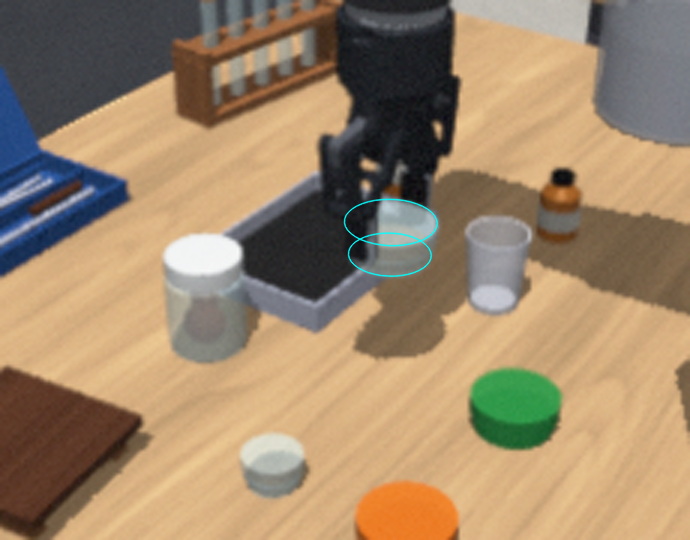

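Large dish is held level, about 3 mm toward −x in the grip. Carrying it to the stand.

Call:
{"op": "arm_command", "data": {
  "commands": [
    [-5,9,-10,0,0,0],
    [-17,30,-20,0,0,0],
    [-31,54,-20,0,0,0],
    [-45,78,-20,0,0,0],
    [-59,102,-20,0,0,0],
    [-73,126,-20,0,0,0],
    [-87,150,-20,0,0,0],
    [-101,174,-20,0,0,0],
    [-115,198,-20,0,0,0],
    [-125,218,-20,0,0,0]
  ]
}}

```text
clock: 26.38
tcp_pos: [0.5774, 0.1438, 0.1228]
ee_rot: [0.001, 1.0, -0.0, -0.001]
ft_force: [0.3, -0.0, -0.8]
width: 0.0617
finger_force: 65.4
```

Call:
{"op": "arm_command", "data": {
  "commands": [
    [-6,10,0,0,0,0],
    [-10,17,0,0,0,0],
    [-11,19,10,0,0,0],
    [-11,19,25,0,0,0],
    [-11,19,40,0,0,0],
    [-11,19,52,0,0,0],
    [-11,19,62,0,0,0],
    [-11,19,70,0,0,0],
    [-11,19,75,0,0,0],
    [-11,19,75,0,0,0]
  ]
}}

```text
clock: 27.22
tcp_pos: [0.5873, 0.1606, 0.048]
ee_rot: [0.001, 1.0, -0.0, -0.001]
ft_force: [-0.2, -0.4, -0.8]
width: 0.0622
finger_force: 65.4
```

Run:
```python
from ov import *
go(.589,.161,.0356,90)
```

```text
shift [-1.7  0.4 12.4] turn -0.1 yaw now 89.9 q6 15.0 tilt 0.1
```

Call:
{"op": "arm_command", "data": {
  "commands": [
    [-1,0,2,0,0,0],
    [-1,0,4,0,0,0],
    [-1,0,6,0,0,0],
    [-1,0,8,0,0,0],
    [-1,0,9,0,0,0],
    [-1,0,10,0,0,0],
    [-1,0,11,0,0,0],
    [-1,0,12,0,0,0],
    [-1,0,12,0,0,0],
    [-1,0,12,0,0,0]
  ]
}}

```text
clock: 28.05
tcp_pos: [0.5891, 0.1611, 0.0371]
ee_rot: [0.001, 1.0, -0.0, -0.0]
ft_force: [-0.6, -0.4, -0.4]
width: 0.0618
finger_force: 65.4
```

Call:
{"op": "arm_command", "data": {
  "commands": [
    [0,0,0,0,0,0],
    [0,0,0,0,0,0],
    [0,0,0,0,0,0],
    [0,0,0,0,0,0],
    [0,0,0,0,0,0],
    [0,0,0,0,0,0],
    [0,0,0,0,0,0],
    [0,0,0,0,0,0],
    [0,0,0,0,0,0],
    [0,0,0,0,0,0]
  ],
  "claw": 1
}}

```text
clock: 28.88
tcp_pos: [0.5891, 0.1611, 0.0371]
ee_rot: [0.001, 1.0, 0.0, 0.0]
ft_force: [0.1, 0.3, 0.4]
width: 0.0855
finger_force: 0.0
```

Call:
{"op": "arm_command", "data": {
  "commands": [
    [0,0,-6,0,0,0],
    [0,0,-15,0,0,0],
    [0,0,-30,0,0,0],
    [0,0,-45,0,0,0],
    [0,0,-60,0,0,0],
    [0,0,-75,0,0,0],
    [0,0,-90,0,0,0],
    [0,0,-100,0,0,0],
    [0,0,-100,0,0,0],
    [0,0,-100,0,0,0]
  ]
}}

```text
clock: 29.72
tcp_pos: [0.5897, 0.1613, 0.1379]
ee_rot: [0.001, 1.0, 0.0, 0.001]
ft_force: [-0.5, -0.5, -0.4]
width: 0.0854
finger_force: 0.0
```

Run:
```python
from ov import *
go(.448,.0685,.1,90)
```

```text
shift [141.6 -93.   37.6] turn -0.1 yaw now 89.9 q6 15.0 tilt 0.1
```

Over to the small dish, and look at the stand from above on the way.

Call:
{"op": "arm_command", "data": {
  "commands": [
    [20,-13,0,0,0,0],
    [40,-26,0,0,0,0],
    [60,-39,0,0,0,0],
    [80,-52,0,0,0,0],
    [100,-65,0,0,0,0],
    [120,-78,0,0,0,0],
    [135,-88,5,0,0,0],
    [141,-93,20,0,0,0],
    [141,-93,35,0,0,0],
    [141,-93,38,0,0,0]
  ]
}}

```text
clock: 30.55
tcp_pos: [0.4452, 0.0677, 0.0965]
ee_rot: [0.001, 1.0, -0.0, -0.002]
ft_force: [-0.3, 0.3, 0.4]
width: 0.0852
finger_force: 0.0
```

Run:
```python
from ov import *
go(.448,.0685,.003,90)
C=[circ(.587,.161,.056,.032),rect(.587,.161,.03,.06,.06,7.6),circ(.448,.0685,.024,.021)]
overlay("top","pics/t8.png",C,(140,105,300,225),3)
overlay("side","pics/s8.png",C,(100,180,260,300),3)
cv2.imwrite("pics/c8.png",np.vstack([cv2.imread("pics/t8.png"),cv2.imread("pics/s8.png")])[:600] if 0 else cv2.resize(np.hstack([cv2.imread("pics/t8.png"),cv2.imread("pics/s8.png")]),(800,300)))
```

```text
shift [-3.2  0.9 93.5] turn -0.1 yaw now 89.9 q6 9.0 tilt 0.25
```

View pics/c8.png

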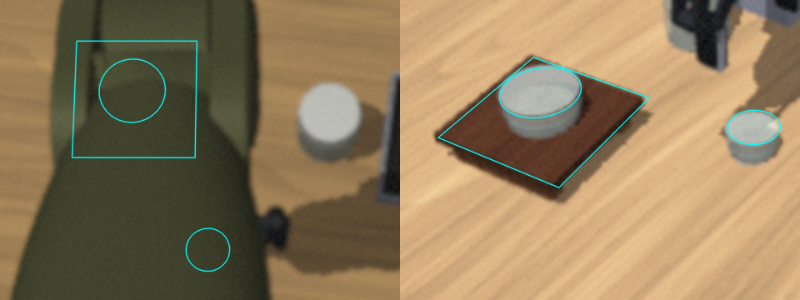

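In the side view the large dish lies centred on the stand, exactly on its predicted outline, and the small dish is where expected.

Call:
{"op": "arm_command", "data": {
  "commands": [
    [-1,0,14,0,0,0],
    [-1,0,28,0,0,0],
    [-1,0,42,0,0,0],
    [-1,0,55,0,0,0],
    [-1,0,67,0,0,0],
    [-1,0,78,0,0,0],
    [-1,0,87,0,0,0],
    [-1,0,93,0,0,0],
    [-1,0,95,0,0,0],
    [-1,0,95,0,0,0]
  ]
}}

```text
clock: 31.48
tcp_pos: [0.4489, 0.0684, 0.0039]
ee_rot: [0.001, 1.0, -0.0, -0.0]
ft_force: [0.3, -0.5, 0.9]
width: 0.0853
finger_force: 0.0
```

Call:
{"op": "arm_command", "data": {
  "commands": [
    [0,0,0,0,0,0],
    [0,0,0,0,0,0],
    [0,0,0,0,0,0],
    [0,0,0,0,0,0],
    [0,0,0,0,0,0],
    [0,0,0,0,0,0],
    [0,0,0,0,0,0],
    [0,0,0,0,0,0],
    [0,0,0,0,0,0],
    [0,0,0,0,0,0]
  ],
  "claw": -1
}}

```text
clock: 32.32
tcp_pos: [0.4494, 0.0685, 0.005]
ee_rot: [0.001, 1.0, 0.0, 0.001]
ft_force: [-2.4, 0.6, 7.3]
width: 0.0398
finger_force: 59.5
```

Call:
{"op": "arm_command", "data": {
  "commands": [
    [0,0,-5,0,0,0],
    [0,0,-13,0,0,0],
    [0,0,-24,0,0,0],
    [0,0,-38,0,0,0],
    [0,0,-55,0,0,0],
    [0,0,-75,0,0,0],
    [0,0,-95,0,0,0],
    [0,0,-115,0,0,0],
    [0,0,-120,0,0,0],
    [0,0,-120,0,0,0]
  ]
}}

```text
clock: 33.15
tcp_pos: [0.4505, 0.0686, 0.1261]
ee_rot: [0.001, 1.0, 0.0, 0.002]
ft_force: [-0.3, 0.1, -0.8]
width: 0.0399
finger_force: 60.4
```

Run:
```python
from ov import *
go(.587,.161,.12,90)
x,y,z=ctrl.state()["tcp_pos"]
overlay("side","pics/s9.png",[circ(x,y,z-.003,.018),circ(x,y,z-.003+.024,.021)],(150,120,350,270),3)
```

```text
shift [-136.3   92.7    6.6] turn -0.1 yaw now 89.9 q6 9.0 tilt 0.23
```

View pics/s9.png

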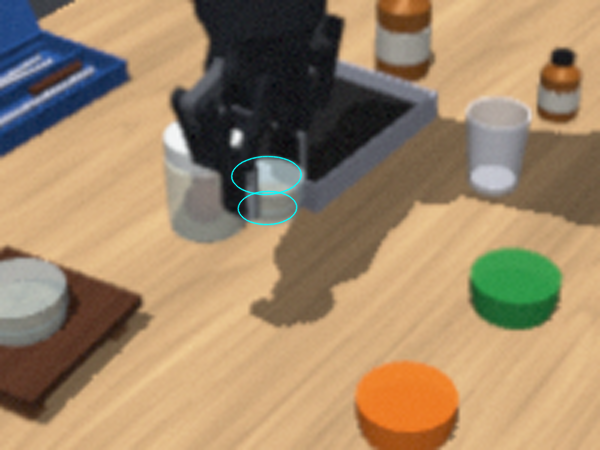

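Small dish is held level within about 1 mm of the gripper centre. On to the stack.

Call:
{"op": "arm_command", "data": {
  "commands": [
    [-7,5,0,0,0,0],
    [-23,16,0,0,0,0],
    [-40,27,0,0,0,0],
    [-57,38,0,0,0,0],
    [-74,50,0,0,0,0],
    [-91,62,0,0,0,0],
    [-108,73,0,0,0,0],
    [-125,84,0,0,0,0],
    [-135,91,0,0,0,0],
    [-138,93,0,0,0,0]
  ]
}}

```text
clock: 34.03
tcp_pos: [0.5882, 0.1625, 0.1221]
ee_rot: [0.0, 1.0, -0.0, -0.001]
ft_force: [-0.8, 0.3, -0.2]
width: 0.0398
finger_force: 60.4
```

Call:
{"op": "arm_command", "data": {
  "commands": [
    [0,0,8,0,0,0],
    [0,0,20,0,0,0],
    [0,0,32,0,0,0],
    [0,0,42,0,0,0],
    [0,0,48,0,0,0],
    [0,0,52,0,0,0],
    [0,0,54,0,0,0],
    [0,0,54,0,0,0],
    [0,0,54,0,0,0],
    [0,0,54,0,0,0]
  ]
}}

```text
clock: 34.87
tcp_pos: [0.5876, 0.1612, 0.0708]
ee_rot: [0.001, 1.0, 0.0, 0.001]
ft_force: [0.9, 0.6, -0.5]
width: 0.04
finger_force: 60.4
```

Run:
```python
from ov import *
go(.588,.161,.0615,90)
```

```text
shift [-0.4 -0.2  9.3] turn -0.1 yaw now 89.9 q6 15.0 tilt 0.06
```

Call:
{"op": "arm_command", "data": {
  "commands": [
    [0,0,2,0,0,0],
    [0,0,4,0,0,0],
    [0,0,6,0,0,0],
    [0,0,7,0,0,0],
    [0,0,8,0,0,0],
    [0,0,8.5,0,0,0],
    [0,0,9,0,0,0],
    [0,0,9,0,0,0],
    [0,0,9,0,0,0],
    [0,0,9,0,0,0]
  ]
}}

```text
clock: 35.7
tcp_pos: [0.5872, 0.1611, 0.0611]
ee_rot: [0.001, 1.0, 0.0, 0.0]
ft_force: [0.2, -0.5, 0.3]
width: 0.0397
finger_force: 60.5
```

Call:
{"op": "arm_command", "data": {
  "commands": [
    [0,0,0,0,0,0],
    [0,0,0,0,0,0],
    [0,0,0,0,0,0],
    [0,0,0,0,0,0],
    [0,0,0,0,0,0],
    [0,0,0,0,0,0],
    [0,0,0,0,0,0],
    [0,0,0,0,0,0],
    [0,0,0,0,0,0],
    [0,0,0,0,0,0]
  ],
  "claw": 1
}}

```text
clock: 36.53
tcp_pos: [0.5871, 0.1611, 0.0611]
ee_rot: [0.001, 1.0, 0.0, -0.0]
ft_force: [-0.3, 0.7, -0.5]
width: 0.0851
finger_force: 0.0
```

Call:
{"op": "arm_command", "data": {
  "commands": [
    [0,0,-6,0,0,0],
    [0,0,-15,0,0,0],
    [0,0,-30,0,0,0],
    [0,0,-45,0,0,0],
    [0,0,-60,0,0,0],
    [0,0,-80,0,0,0],
    [0,0,-100,0,0,0],
    [0,0,-120,0,0,0],
    [0,0,-130,0,0,0],
    [0,0,-130,0,0,0]
  ]
}}

```text
clock: 37.37
tcp_pos: [0.589, 0.1616, 0.1947]
ee_rot: [0.001, 1.0, 0.001, 0.003]
ft_force: [0.2, 0.5, 0.2]
width: 0.0853
finger_force: 0.0
```

Call:
{"op": "arm_command", "data": {
  "commands": [
    [5,30,0,0,0,0],
    [10,60,0,0,0,0],
    [15,90,0,0,0,0],
    [25,120,0,0,0,0],
    [40,150,0,0,0,0],
    [60,180,0,0,0,0],
    [80,205,0,0,0,0],
    [95,230,0,0,0,0],
    [110,250,0,0,0,0],
    [120,260,0,0,0,0]
  ]
}}

```text
clock: 38.2
tcp_pos: [0.4655, 0.4233, 0.1899]
ee_rot: [-0.0, 1.0, -0.0, -0.001]
ft_force: [-0.1, -0.1, 0.0]
width: 0.0856
finger_force: 0.0
```

Run:
```python
from ov import *
x,y,t=.587,-.176,1.2
C=[circ(.587,.161,.056,.032),circ(.587,.161,.080,.021),rect(x,y,.025,.065,.09,t)]
j=rect(x,y,0,0,.15,t)[0];b=rect(x,y,0,0,-.145,t)[0]
C+=[circ(*j[:2],.08,.029),circ(*b[:2],0.1,.0145),circ(*b[:2],0,.025)]
overlay("top","pics/t10.png",C,(140,105,405,240),3)
overlay("side","pics/s10.png",C,(100,70,350,270),3)
```

```text
(no output)
```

View pics/t10.png

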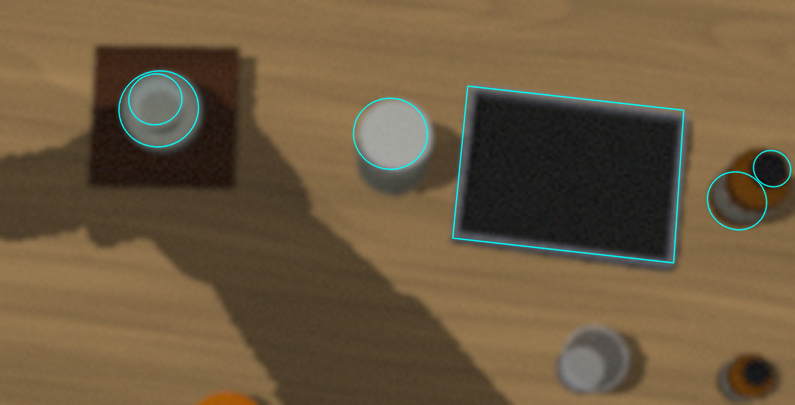

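View pics/s10.png

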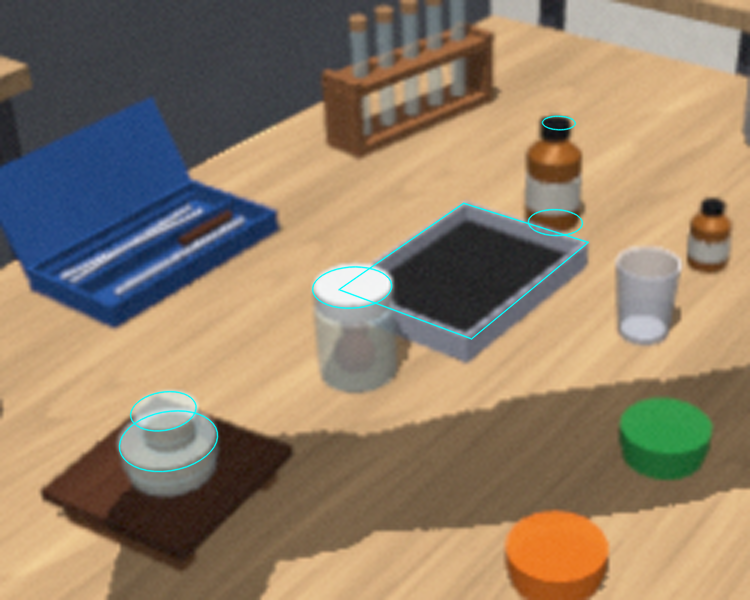

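Both views show everything upright and on its predicted outline to within a few mm: stack at (157,105) in the top crop, jar at (393,135), bottle cap at (772,168). The beaker and short bottle look undisturbed. Handing in.

```bash
python3 -c "
from cell import ctrl
print(ctrl.job_done())"
```

```text
the job is handed in; nothing more can be done
None
```

The job is handed in at about 38 s, with no verdict returned: in the last pictures the jar stands left of the tray, the tall bottle right of it, and the dishes are stacked on the stand, all upright and within a few mm of target, with the beaker and short bottle apparently where they were.

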